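# Hang the part caddies on their hook stands

### The job

Clear the two part caddies off the desk by hanging them up: the deep caddy on the tall hook stand and the shallow caddy on the low one, each hanging freely and still by its bail in the dip of the hook, with its connector part still inside. Leave the wash bottle, the flux jar and the roll of tape where they are.

Things in the scene. Friction and masses are not known exactly. Their poses are not given: they have to be found in the camera images.
- deep_caddy: Deep caddy: open aluminium tray, 80 (x) x 44 (y) x 72 mm high, with a fixed steel bail (7 mm round bar) standing across its middle in the plane x = 0: legs at y = +-24.5 mm (56 mm over the outside, 42 mm clear inside), straight up to 124 mm, then a slightly arched top; crown 140 mm above the underside. Origin: centre of the underside. Same after a half turn. On the left desk
- deep_caddy_bail (a point): centre of the bar at the crown of the deep caddy's bail, 136.5 mm above the tray's underside
- shallow_caddy: Shallow caddy: open aluminium tray, 80 (x) x 44 (y) x 28 mm high, with a fixed steel bail (7 mm round bar) standing across its middle in the plane x = 0: legs at y = +-24.5 mm (56 mm over the outside, 42 mm clear inside), straight up to 72 mm, then a slightly arched top; crown 88 mm above the underside. Origin: centre of the underside. Same after a half turn. On the left desk
- shallow_caddy_bail (a point): centre of the bar at the crown of the shallow caddy's bail, 84.5 mm above the tray's underside
- tall_stand: Tall hook stand, fixed on the right bench: base 84 mm across, column 16 mm thick at the origin (collar 24 mm, top at 211 mm), one hook (10 mm round rod) along the stand's -x: it dips to a saddle 70 mm out (rod's top 200 mm above the bench), then turns up to a tip 98 mm out, 219 mm high. Origin: centre of the underside
- tall_stand_saddle (a point): top of the rod at the lowest point of the tall stand's hook, where the bail shall rest; x axis as the stand's (the hook points to -x)
- low_stand: Low hook stand, fixed on the right bench: base 84 mm across, column 16 mm thick at the origin (collar 24 mm, top at 141 mm), one hook (10 mm round rod) along the stand's -x: it dips to a saddle 70 mm out (rod's top 130 mm above the bench), then turns up to a tip 98 mm out, 149 mm high. Origin: centre of the underside
- low_stand_saddle (a point): top of the rod at the lowest point of the low stand's hook, where the bail shall rest; x axis as the stand's (the hook points to -x)
- attenuator: coaxial attenuator, 13x38x13 mm, black middle and metal ends, lying in the deep caddy; origin at its underside
- dc_block: coaxial DC block, 12x40x12 mm, blue middle and metal ends, lying in the shallow caddy; origin at its underside
- wash_bottle: white wash bottle with a bent spout, 56x69 mm and 172 mm high, on the right bench behind the gap between the stands; not to be disturbed; origin at its underside
- flux_jar: white jar with a green lid, 46 mm across and 38 mm high, on the right bench in front of the stands; not to be disturbed; origin at its underside
- tape_roll: roll of black tape lying flat, 54 mm across, 19 mm high, on the left desk; not to be disturbed; origin at its underside

How it is judged:
At the end, for the whole second after the job is handed in: Deep caddy on the tall hook, shallow on the low: each bail crown within 20 mm of its saddle, the hook carrying it (over 0.5 N), upright within 0.35 rad, at rest (under 0.04 m/s, 0.6 rad/s), the attenuator in the deep and the DC block in the shallow caddy (distance between deep_caddy_bail and tall_stand_saddle below 0.02 m and angle between each of deep_caddy, shallow_caddy's own z axis and vertical below 0.35 rad and contact force between deep_caddy and tall_stand above 0.5 N and linear speed of each of deep_caddy, shallow_caddy below 0.04 m/s and angular speed of each of deep_caddy, shallow_caddy below 0.6 rad/s and x of attenuator in the frame of deep_caddy between -0.04 and 0.04 m and y of attenuator in the frame of deep_caddy between -0.022 and 0.022 m and z of attenuator in the frame of deep_caddy between 0 and 0.05 m and distance between shallow_caddy_bail and low_stand_saddle below 0.02 m and contact force between shallow_caddy and low_stand above 0.5 N and x of dc_block in the frame of shallow_caddy between -0.04 and 0.04 m and y of dc_block in the frame of shallow_caddy between -0.022 and 0.022 m and z of dc_block in the frame of shallow_caddy between 0 and 0.025 m); the robot touches nothing.
It fails at once if the wash bottle is shifted by more than 30 mm (distance of wash_bottle from where it was at the start of the episode above 0.03 m).
It fails at once if the flux jar is shifted by more than 30 mm (distance of flux_jar from where it was at the start of the episode above 0.03 m).
It fails at once if the tape roll is shifted by more than 30 mm (distance of tape_roll from where it was at the start of the episode above 0.03 m).
It also fails if it takes over 64 s, if anything falls off the work surface, if the arm or the gripper's body presses on something with over 40 N, if the wrist force passes 120 N, or if a joint passes its speed limit or range.

### The arm

A 7-joint arm with a two-finger parallel gripper is mounted at the origin on a cart in front of the work surface, level with it; the furniture and walls round the work are solid. World frame = base frame: x ahead of the robot, y to its left, z up, the work surface at z = 0. Lengths are in m, angles in rad, forces in N, time in s.
With the tool pointing down it reaches from about 0.4 to 0.875 m from the base axis. Payload 19.3 kg.
Tool frame: the origin (TCP) lies between the finger pads; the fingertips stand 17 mm ahead of it and the grasp point (between the pads) lies 2 mm behind it; z points along the fingers, y is the line along which they close (so a half turn about z gives the same grasp; the last joint's range is limited). The gripper opens to 85 mm and grips with 20 to 120 N. Pads are 22 mm wide; open, the fingers measure 114 mm over their backs; the gripper's body (76 mm by 85 mm) begins 54 mm behind the grasp point. The pads swing forward as they close: fully open they stand 13 mm farther back than shut.
Start: joints at [-0.07, 0.521, -0.036, 1.599, 0.021, 1.021, -0.113], TCP at [0.625, -0, 0.248] pointing down, gripper open.
Joint ranges: [-2.91, 2.91], [-0.3, 2.13], [-1.5, 1.42], [0.17, 2.43], [-1.26, 4.41], [0.16, 1.93], [-2.52, 2.52]. Speed limits (rad/s): [1.89, 1.89, 2.39, 2.39, 3.01, 3.01, 3.01].

### API

Orientations are given as [roll, pitch, yaw] about the fixed x, y, z axes, in that order (R = Rz(yaw) Ry(pitch) Rx(roll)).
In Python, from workcell import bot gives the robot as it stands.
- The arm moves only by the shell command python3 -m inch 'ROWS' [FORCE]. ROWS is JSON, a list of rows, each a list of 7 numbers: the shift along the tool's x, y, z in units of 200 mm (1.0 is 200 mm), then the turn, a rotation vector about the tool's x, y, z in units of 90 degrees (1.0 is 90 degrees), then the opening, from 0 (shut) to 1 (fully open). In form: [[x, y, z, rx, ry, rz, grip], ...]. A call has 1 to 20 rows; each row is the pose to reach, as a shift and turn from the pose commanded when the call began, along the tool's axes at that moment; what a row does not reach only later rows make up. A row lasts 1/8 s, in which the tool goes at most 62.5 mm and 10.7 degrees, less where a joint would pass 70% of its speed; a pose out of reach is approached as far as the arm can. A call with a number of a shift or a turn outside -1 to 1 is refused whole. A call with a gripper value outside its range is refused whole. The fingers move at their own pace and stop on an object; FORCE is the grip in N (left out, the last holds). Time passes only in rows, so rows that repeat a pose let the fingers close. It gives the time, the measured TCP pose, the force, the opening and the grip force at its end, in the units of the state.
- bot.observe(): the state, without advancing time (a new reading comes with each control period).
- bot.grab_frame(name): name is "scene" or "side" or "wrist"; returns a dict with "img" (384x512x3 uint8, red, green, blue), "z_map" (384x512 float32, m along the optical axis (not along the pixel's ray), 0 where there is no reading), "vfov" (degrees; the focal length in pixels is half the picture's height over the tangent of half this angle, whatever the lens; pixels are square), "cx", "cy" (the principal point, pixels), "rvec" (rotation vector, rad) and "tvec" (3), from world to camera coordinates, as OpenCV has them. Camera axes: x right, y down, z forward; pixel columns grow to the right and rows downward; lengths in m; the calibration is good to about 2 mm. A picture is of the moment at which its call begins.
- bot.job_done(): hands the job in; it is judged then, once.
The state is a dict: "clock": time; "qpos": joint angles; "qd": joint speeds; "joint_efforts": joint torques, N m; "position": TCP position; "tool_rot": TCP orientation; "force": force on the tool from outside, world axes, zero at the start; "moment": the same for the moment, N m; "grip_width": finger opening in m; "finger_force": force on a finger pad.
Only numpy, scipy, OpenCV 4.12 (cv2) and the standard library are available. Lean on these libraries where they do the work, as an engineer would, in place of code of your own. Each camera call takes 0.05 s, during which the arm holds its last target. There are 200 camera calls.

## Working session

There is one attempt and no reset: what is moved stays moved. The work goes in short steps, Python scripts to look and compute and a shell command to move; the robot and the scene stay as the last step left them, time stands still between calls to the robot, and variables do not carry over. Pictures are saved under pics/ and viewed, at most 10 in all, crops included, and the job is handed in when it is done.

```bash
mkdir -p pics; cat > h.py <<'E'
import numpy as np, cv2
from workcell import bot
def cam(n):
    f=bot.grab_frame(n); h=f["img"].shape[0]
    f["f"]=h/2/np.tan(np.radians(f["vfov"])/2); f["R"]=cv2.Rodrigues(np.array(f["rvec"],float))[0]; f["t"]=np.array(f["tvec"],float)
    return f
def cloud(f):
    z=f["z_map"]; v,u=np.indices(z.shape)
    P=np.stack([(u-f["cx"])/f["f"]*z,(v-f["cy"])/f["f"]*z,z],-1)
    W=(P-f["t"])@f["R"]; W[z==0]=np.nan
    return W
def save(f,n): cv2.imwrite("pics/"+n,f["img"][...,::-1])
E
python3 - <<'E'
from h import *
a=cam("scene");b=cam("side");
cv2.imwrite("pics/a.png",cv2.resize(a["img"],(800,600))[...,::-1]);cv2.imwrite("pics/b.png",cv2.resize(b["img"],(800,600))[...,::-1])
for f in(a,b): print(f["f"],f["cx"],f["cy"],-f["R"].T@f["t"],f["R"][2])
print(bot.observe())
E
```

```text
402.5338314642703 262.12487295679193 194.50171492057785 [-0.21417128  0.65099153  0.87727405] [ 0.60525716 -0.51314561 -0.60856007]
405.8425484554424 254.86995241197417 192.098323429363 [ 0.34477122 -1.09035019  0.57210596] [ 0.1234942   0.92140721 -0.36845345]
{'clock': 0.1, 'qpos': array([-0.07017119,  0.52191364, -0.03634126,  1.59989609,  0.02119441,
        1.02110097, -0.11280097]), 'qd': array([-9.45594595e-04, -1.07828828e-03,  3.07890686e-06, -3.07871301e-03,
        7.95225849e-04,  7.52343594e-04,  1.66712691e-03]), 'joint_efforts': array([ 6.00351588e-03, -9.28489351e+01,  1.98515877e+00, -3.70530617e+01,
        1.82421418e-02,  5.33716375e-03, -2.83208755e-05]), 'position': array([ 6.24744326e-01, -3.87269696e-05,  2.47828194e-01]), 'tool_rot': array([-3.14066070e+00,  5.20881547e-05,  1.57076366e+00]), 'force': array([ 0.28729055, -0.69328889, -0.34323513]), 'moment': array([0.01201793, 0.01563553, 0.0889456 ]), 'finger_force': 0.0, 'grip_width': 0.08550183195643754}
```

View pics/a.png

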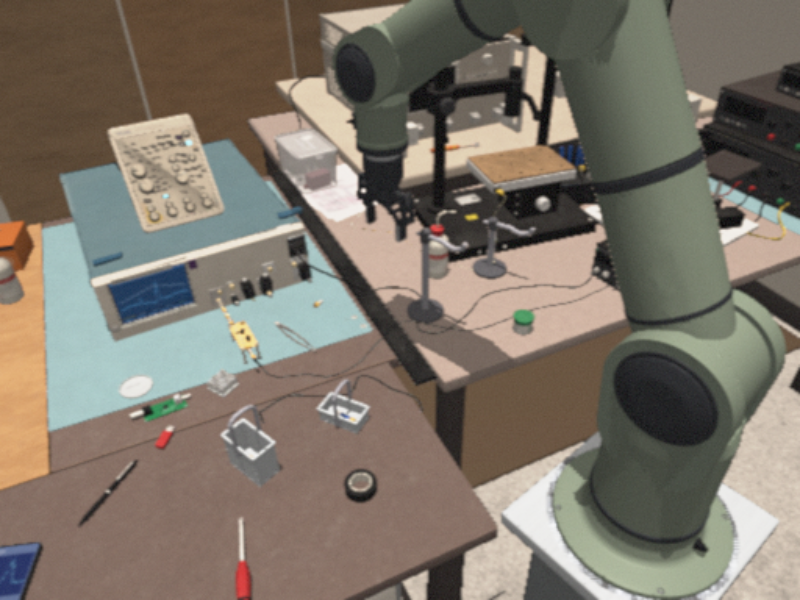

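View pics/b.png

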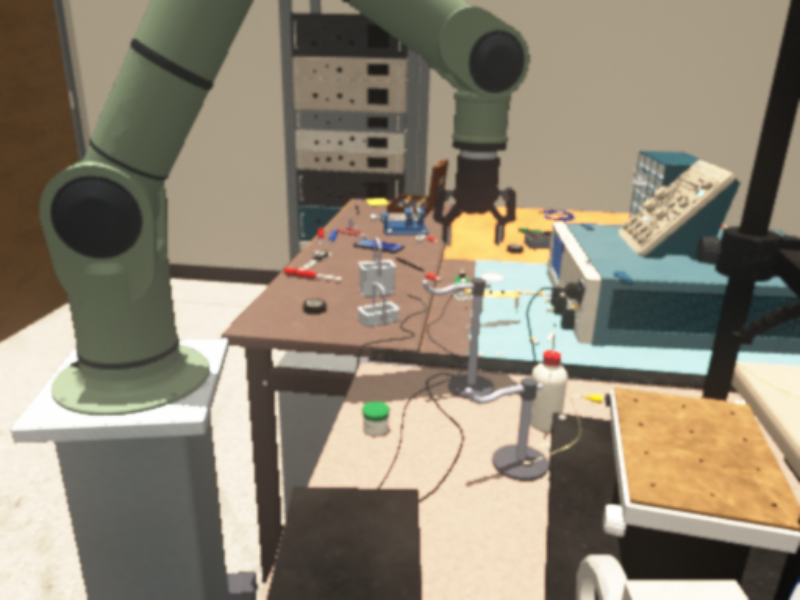

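The scene view shows the deep caddy near (250,450), the shallow caddy (343,410) and the tape (360,485). The tall stand base is at (425,310), the low one at (490,268), the jar at (523,320) and the bottle at (437,250). The side view shows both hooks pointing toward the robot (left). Next I'll measure them from depth.

```bash
python3 - <<'E'
from h import *
for n,boxes in (("scene",dict(deep=(215,400,285,490),shal=(310,375,375,435),tape=(340,465,380,505),tall=(400,220,470,330),low=(472,210,540,280),jar=(510,305,540,335),bottle=(425,222,450,280))),
 ("side",dict(deep=(355,235,400,300),shal=(355,280,402,330),tape=(300,295,330,315),tall=(420,272,495,400),low=(462,372,552,480),jar=(360,400,392,436),bottle=(530,345,570,435)))):
    f=cam(n);W=cloud(f)
    for k,b in boxes.items():
        x0,y0,x1,y1=[int(v*.64) for v in b]
        P=W[y0:y1,x0:x1].reshape(-1,3);P=P[np.isfinite(P[:,0])]
        print(n,k,"floor z",np.round(np.median(P[np.abs(P[:,2])<.015,2]),4) )
        for lo,hi in((.008,.03),(.03,.06),(.06,.09),(.09,.125),(.125,.16),(.16,.195),(.195,.24)):
            Q=P[(P[:,2]>lo)&(P[:,2]<hi)&(P[:,0]<.95)&(P[:,0]>.2)]
            if len(Q)>3: print("  ",lo,len(Q),np.round(np.percentile(Q,[2,50,98],axis=0),3).tolist())
E
```

```text
scene deep floor z 0.0012
   0.008 236 [[0.444, 0.349, 0.008], [0.479, 0.409, 0.018], [0.566, 0.438, 0.03]]
   0.03 357 [[0.444, 0.385, 0.03], [0.479, 0.408, 0.045], [0.528, 0.437, 0.059]]
   0.06 312 [[0.444, 0.384, 0.06], [0.482, 0.405, 0.072], [0.528, 0.438, 0.086]]
   0.09 57 [[0.479, 0.383, 0.091], [0.485, 0.432, 0.109], [0.491, 0.438, 0.125]]
   0.125 67 [[0.48, 0.387, 0.125], [0.485, 0.416, 0.137], [0.492, 0.436, 0.142]]
scene shal floor z 0.0015
   0.008 337 [[0.431, 0.199, 0.008], [0.475, 0.231, 0.018], [0.543, 0.264, 0.03]]
   0.03 102 [[0.432, 0.196, 0.03], [0.473, 0.233, 0.032], [0.517, 0.264, 0.057]]
   0.06 67 [[0.461, 0.206, 0.063], [0.47, 0.238, 0.081], [0.486, 0.256, 0.09]]
scene tape floor z 0.0016
   0.008 277 [[0.304, 0.276, 0.009], [0.327, 0.302, 0.018], [0.355, 0.326, 0.022]]
scene tall floor z 0.0015
   0.008 375 [[0.575, -0.329, 0.008], [0.618, -0.103, 0.013], [0.888, -0.038, 0.029]]
   0.03 460 [[0.607, -0.388, 0.031], [0.749, -0.319, 0.046], [0.861, -0.09, 0.057]]
   0.06 122 [[0.604, -0.227, 0.061], [0.683, -0.196, 0.075], [0.705, -0.088, 0.09]]
   0.09 110
[... 3382 characters left out ...]
.125], [0.606, -0.341, 0.132], [0.65, -0.322, 0.145]]
side jar floor z -0.0014
   0.008 118 [[0.408, -0.237, 0.008], [0.425, -0.232, 0.019], [0.446, -0.221, 0.029]]
   0.03 165 [[0.407, -0.237, 0.031], [0.428, -0.218, 0.035], [0.448, -0.193, 0.037]]
side bottle floor z -0.0002
   0.008 163 [[0.684, -0.278, 0.009], [0.703, -0.238, 0.016], [0.814, -0.024, 0.029]]
   0.03 353 [[0.684, -0.319, 0.031], [0.704, -0.248, 0.043], [0.753, -0.026, 0.059]]
   0.06 207 [[0.682, -0.251, 0.06], [0.703, -0.245, 0.076], [0.732, -0.223, 0.09]]
   0.09 290 [[0.638, -0.34, 0.091], [0.701, -0.233, 0.102], [0.728, -0.213, 0.125]]
   0.125 96 [[0.634, -0.342, 0.125], [0.654, -0.324, 0.129], [0.719, -0.211, 0.143]]
```

```bash
cat > m.py <<'E'
from h import *
F=[cam("scene"),cam("side")]
def pts(f,x0,x1,y0,y1,z0,z1):
    W=cloud(f).reshape(-1,3); 
    with np.errstate(all="ignore"): return W[(W[:,0]>x0)&(W[:,0]<x1)&(W[:,1]>y0)&(W[:,1]<y1)&(W[:,2]>z0)&(W[:,2]<z1)]
R=dict(deep=(.46,.52,.36,.46,.09,.16),shal=(.44,.51,.185,.275,.045,.1),tallhook=(.5,.595,-.15,-.07,.185,.235),talltop=(.595,.64,-.13,-.07,.205,.23),tallcol=(.595,.64,-.13,-.07,.06,.18),lowhook=(.52,.615,-.39,-.3,.115,.165),lowcol=(.61,.66,-.36,-.3,.04,.11))
for k,b in R.items():
    for f in F:
        P=pts(f,*b)
        if len(P)<4: print(k,"none");continue
        c=P.mean(0);vx,vy,_,_=cv2.fitLine(P[:,:2].astype(np.float32),cv2.DIST_HUBER,0,.01,.01).ravel()
        mid=(P.min(0)+P.max(0))/2
        print(k,len(P),"mean",c.round(4),"mid",mid.round(4),"zmax",P[:,2].max().round(4),"dir deg",np.degrees(np.arctan2(vy,vx)).round(1))
E
python3 m.py
```

```text
deep 121 mean [0.4856 0.4123 0.1234] mid [0.4867 0.4105 0.1165] zmax 0.142 dir deg -81.4
deep 39 mean [0.4885 0.3978 0.1159] mid [0.4881 0.4059 0.1138] zmax 0.1365 dir deg -80.4
shal 85 mean [0.4722 0.2331 0.073 ] mid [0.4726 0.2306 0.0672] zmax 0.0894 dir deg -67.2
shal 51 mean [0.4757 0.2233 0.0673] mid [0.4753 0.2258 0.0653] zmax 0.0846 dir deg -66.5
tallhook 83 mean [ 0.5501 -0.1051  0.2044] mid [ 0.5533 -0.1062  0.2052] zmax 0.2201 dir deg 11.0
tallhook 122 mean [ 0.5523 -0.1119  0.1999] mid [ 0.5543 -0.1108  0.2025] zmax 0.2151 dir deg 10.9
talltop 35 mean [ 0.6101 -0.0939  0.2107] mid [ 0.6115 -0.0952  0.2096] zmax 0.2141 dir deg -26.2
talltop 30 mean [ 0.6128 -0.0999  0.2079] mid [ 0.6134 -0.0984  0.2075] zmax 0.2098 dir deg 79.8
tallcol 152 mean [ 0.6097 -0.092   0.1205] mid [ 0.6115 -0.0926  0.1199] zmax 0.1794 dir deg 38.9
tallcol 236 mean [ 0.6122 -0.1028  0.1211] mid [ 0.6131 -0.1007  0.1199] zmax 0.1797 dir deg -17.7
lowhook 66 mean [ 0.5715 -0.3418  0.134 ] mid [ 0.5745 -0.3419  0.1352] zmax 0.1485 dir deg 15.8
lowhook 170 mean [ 0.5733 -0.3495  0.1311] mid [ 0.5751 -0.3493  0.1339] zmax 0.1475 dir deg 16.0
lowcol 69 mean [ 0.6311 -0.3235  0.0743] mid [ 0.6329 -0.325   0.0749] zmax 0.1099 dir deg 41.0
lowcol 196 mean [ 0.6326 -0.3341  0.0755] mid [ 0.6339 -0.3321  0.0748] zmax 0.1096 dir deg -14.4
```

```bash
python3 -m inch '[[1,-0.754,0,0,0,0.744,1],[1,-0.754,0,0,0,0.744,1],[1,-0.754,0,0,0,0.744,1],[1,-0.754,0,0,0,0.744,1],[1,-0.754,0,0,0,0.744,1],[1,-0.754,0,0,0,0.744,1],[1,-0.754,0,0,0,0.744,1],[1,-0.754,0,0,0,0.744,1],[1,-0.754,0,0,0,0.744,1],[1,-0.754,0,0,0,0.744,1]]' 40
cat >> h.py <<'E'
def rel(target,dyaw=0):
    o=bot.observe(); from scipy.spatial.transform import Rotation as Ro
    R=Ro.from_euler("xyz",o["tool_rot"]).as_matrix()
    print("pos",o["position"].round(4),"rot",o["tool_rot"].round(3),"yheading",np.degrees(np.arctan2(R[1,1],R[0,1])).round(1),"q",o["qpos"].round(2))
    print("shift units",((R.T@(np.array(target)-o["position"]))/.2).round(3))
E
python3 - <<'E'
from h import *
w=cam("wrist");save(w,"w1.png");rel((.474,.228,.062))
W=cloud(w).reshape(-1,3)
P=W[(W[:,2]>.045)&(W[:,2]<.1)&(np.abs(W[:,0]-.474)<.05)&(np.abs(W[:,1]-.228)<.05)]
print(len(P),P.mean(0),P.min(0),P.max(0))
print(np.degrees(np.arctan2(*cv2.fitLine(P[:,:2].astype(np.float32),2,0,.01,.01).ravel()[[1,0]])))
E
```

```text
clock: 1.55
position: [0.4742, 0.1999, 0.2483]
tool_rot: [-3.142, 0.0, 0.403]
force: [-0.7, 0.2, -0.3]
grip_width: 0.0852
finger_force: 0.0
pos [0.4742 0.1999 0.2483] rot [-3.142 -0.     0.403] yheading -66.9 q [-0.65  0.35  0.17  1.9  -0.07  0.9  -1.61]
shift units [ 0.054 -0.13   0.932]
374 [0.47686564 0.23011916 0.08070596] [0.46358867 0.2044589  0.04543575] [0.48884818 0.25636601 0.0903978 ]
-67.391365
```

View pics/w1.png

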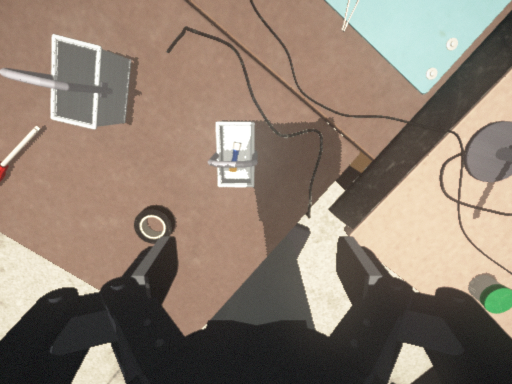

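The wrist view shows the shallow caddy at (236,155) with the blue DC block inside. Its bail runs across the picture, in line with the finger closing direction. Next I'll descend and grip both legs from outside.

```bash
python3 -m inch '[[0.061,-0.132,0,0,0,0,1],[0.061,-0.132,0.3,0,0,0,1],[0.061,-0.132,0.55,0,0,0,1],[0.061,-0.132,0.75,0,0,0,1],[0.061,-0.132,0.9,0,0,0,1],[0.061,-0.132,0.966,0,0,0,1],[0.061,-0.132,0.966,0,0,0,1],[0.061,-0.132,0.966,0,0,0,0.75],[0.061,-0.132,0.966,0,0,0,0.65],[0.061,-0.132,0.966,0,0,0,0.5],[0.061,-0.132,0.966,0,0,0,0.5],[0.061,-0.132,0.966,0,0,0,0.5],[0.061,-0.132,0.966,0,0,0,0.5]]' 50
python3 - <<'E'
from h import *
w=cam("side");cv2.imwrite("pics/s2.png",cv2.resize(w["img"][120:240,180:340],(800,600),interpolation=2)[...,::-1]);rel((.474,.228,.062))
E
```

```text
clock: 3.22
position: [0.4756, 0.2295, 0.0564]
tool_rot: [-3.141, -0.002, 0.402]
force: [-3.3, 0.3, 14.4]
grip_width: 0.0547
finger_force: 49.7
pos [0.4756 0.2295 0.0564] rot [-3.141e+00 -2.000e-03  4.020e-01] yheading -67.0 q [-0.63  0.67  0.1   1.99 -0.13  0.49 -1.61]
shift units [-0.01   0.004 -0.028]
```

View pics/s2.png

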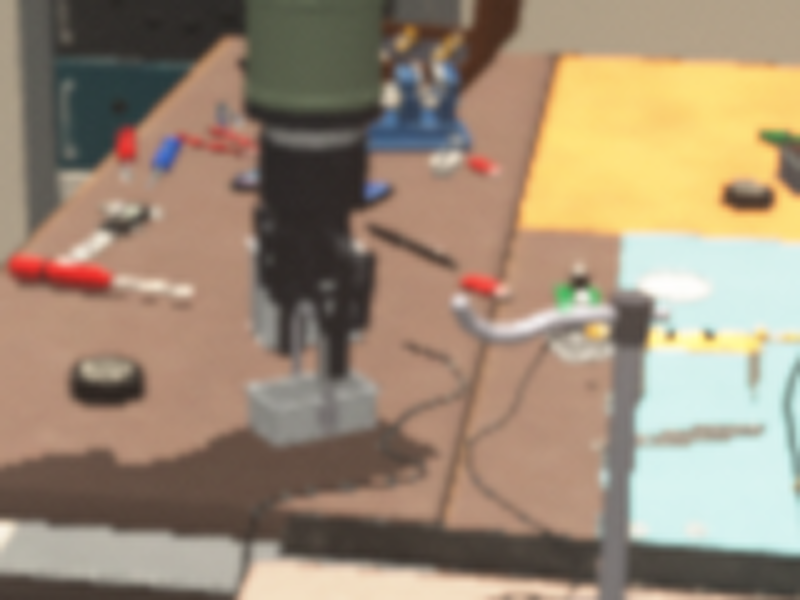

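```bash
python3 -m inch '[[0,0,-0.05,0,0,0,0.5],[0,0,-0.15,0,0,0,0.5],[0,0,-0.28,0,0,0,0.5],[0,0,-0.38,0,0,0,0.5],[0,0,-0.41,0,0,0,0.5],[-0.03,0.04,-0.41,0,0,0,0.5],[-0.1,0.13,-0.41,0,0,0,0.5],[-0.19,0.25,-0.41,0,0,0,0.5],[-0.28,0.37,-0.41,0,0,0,0.5],[-0.37,0.49,-0.41,0,0,0,0.5],[-0.46,0.61,-0.41,0,0,0,0.5],[-0.55,0.73,-0.41,0,0,0,0.5],[-0.62,0.823,-0.41,0,0,0,0.5]]' 50
python3 -m inch '[[-0.05,0.12,0,0,0,0.02,0.5],[-0.1,0.24,0,0,0,0.04,0.5],[-0.15,0.36,0,0,0,0.06,0.5],[-0.2,0.48,0,0,0,0.078,0.5],[-0.25,0.6,0,0,0,0.078,0.5],[-0.3,0.72,0,0,0,0.078,0.5],[-0.35,0.84,0,0,0,0.078,0.5],[-0.391,0.92,0,0,0,0.078,0.5],[-0.391,0.92,0,0,0,0.078,0.5]]' 50
python3 -c "
from h import *
rel((.482,-.372,.138))"
```

```text
clock: 4.9
position: [0.4237, 0.0265, 0.1366]
tool_rot: [3.142, 0.002, 0.4]
force: [0.6, -0.5, -2.1]
grip_width: 0.0548
finger_force: 53.0
clock: 6.02
position: [0.4236, -0.1726, 0.1366]
tool_rot: [-3.141, 0.001, 0.276]
force: [-0.2, 0.0, -2.1]
grip_width: 0.0547
finger_force: 53.1
pos [ 0.4236 -0.1726  0.1366] rot [-3.141e+00  1.000e-03  2.760e-01] yheading -74.2 q [ 0.13  0.44  0.16  2.13 -0.13  0.57 -0.91]
shift units [ 0.009  1.039 -0.007]
```

```bash
python3 -m inch '[[0,0.1,0,0,0,0,0.5],[0,0.22,0,0,0,0,0.5],[0,0.34,0,0,0,0,0.5],[0,0.46,0,0,0,0,0.5],[0,0.58,0,0,0,0,0.5],[0,0.7,0,0,0,0,0.5],[0,0.82,0,0,0,0,0.5],[0,0.92,0,0,0,0,0.5],[0.005,1,0,0,0,0,0.5],[0.005,1,0,0,0,0,0.5],[0.005,1,0,0,0,0,0.5]]' 50
python3 - <<'E'
from h import *
rel((.482,-.372,.138))
w=cam("side");cv2.imwrite("pics/s3.png",cv2.resize(w["img"][140:320,220:460],(800,600),interpolation=2)[...,::-1])
P=cloud(w).reshape(-1,3);P=P[(P[:,2]>.05)&(P[:,2]<.125)&(np.abs(P[:,0]-.48)<.06)&(np.abs(P[:,1]+.37)<.06)]
T=P[P[:,2]<.112];print(len(T),np.percentile(T,[1,99],axis=0).round(4))
w=cam("wrist")
P=cloud(w).reshape(-1,3);P=P[(P[:,2]>.12)&(P[:,2]<.16)&(np.abs(P[:,0]-.55)<.1)&(np.abs(P[:,1]+.34)<.05)]
print(len(P),P.mean(0),P.min(0),P.max(0))
if len(P)>5:print(cv2.fitLine(P[:,:2].astype(np.float32),2,0,.01,.01).ravel())
E
```

```text
clock: 7.4
position: [0.4814, -0.362, 0.1369]
tool_rot: [-3.141, 0.0, 0.28]
force: [-0.4, -0.2, -1.8]
grip_width: 0.0543
finger_force: 53.2
pos [ 0.4814 -0.362   0.1369] rot [-3.141  0.     0.28 ] yheading -74.0 q [ 0.44  0.63  0.16  1.76 -0.13  0.76 -0.63]
shift units [-0.011  0.049 -0.006]
853 [[ 0.437  -0.3953  0.0787]
 [ 0.5243 -0.3364  0.11  ]]
6203 [ 0.5292174  -0.35059243  0.13964865] [ 0.46239637 -0.38997224  0.12003231] [ 0.5960809  -0.32046002  0.15997931]
[ 0.99497813  0.10009275  0.5292174  -0.35059243]
```

View pics/s3.png

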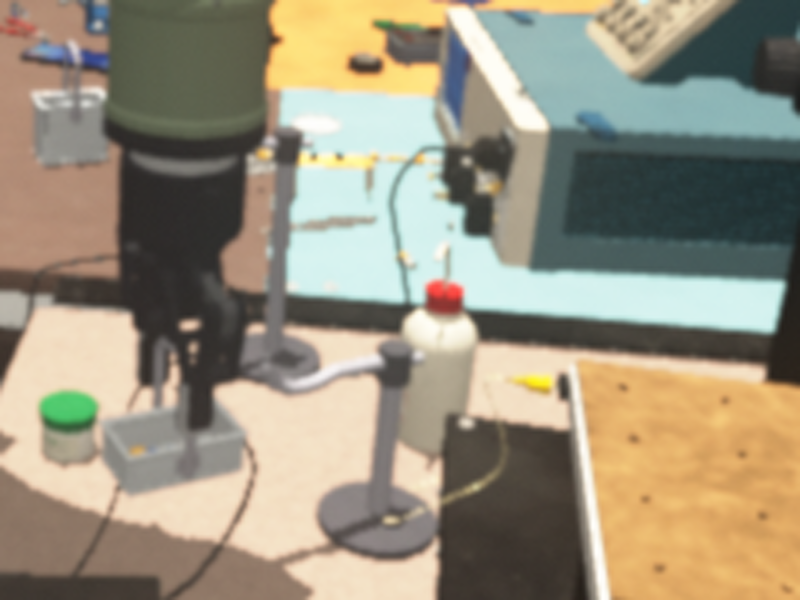

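Side view: the shallow caddy hangs level at (175,440) before the low hook tip (265,370), at a height where the hook fits between the crown and the rim. Now inserting.

```bash
python3 -m inch '[[0,0.03,0,0,0,0,0.5],[0,0.047,0,0,0,0,0.5],[0.02,0.047,0,0,0,0,0.5],[0.08,0.047,0,0,0,0,0.5],[0.16,0.047,0,0,0,0,0.5],[0.24,0.047,0,0,0,0,0.5],[0.32,0.047,0,0,0,0,0.5],[0.39,0.047,0,0,0,0,0.5],[0.437,0.047,0,0,0,0,0.5],[0.437,0.047,0,0,0,0,0.5],[0.437,0.047,0,0,0,0,0.5]]' 50
python3 -m inch '[[0,0,0.03,0,0,0,0.5],[0,0,0.07,0,0,0,0.5],[0,0,0.1,0,0,0,0.5],[0,0,0.13,0,0,0,0.5],[0,0,0.145,0,0,0,0.5],[0,0,0.155,0,0,0,0.5],[0,0,0.155,0,0,0,0.5]]' 50
python3 - <<'E'
from h import *
rel((.568,-.347,.105))
w=cam("side");cv2.imwrite("pics/s4.png",cv2.resize(w["img"][180:300,260:420],(800,600),interpolation=2)[...,::-1])
E
```

```text
clock: 8.88
position: [0.5676, -0.3481, 0.137]
tool_rot: [-3.142, 0.001, 0.279]
force: [0.3, -0.1, -1.6]
grip_width: 0.0545
finger_force: 53.2
clock: 9.75
position: [0.5682, -0.3477, 0.1061]
tool_rot: [-3.142, 0.0, 0.28]
force: [0.4, -0.1, -1.4]
grip_width: 0.0546
finger_force: 53.2
pos [ 0.5682 -0.3477  0.1061] rot [-3.142  0.     0.28 ] yheading -74.0 q [ 0.36  0.76  0.15  1.59 -0.15  0.8  -0.71]
shift units [ 0.    -0.004  0.005]
```

View pics/s4.png

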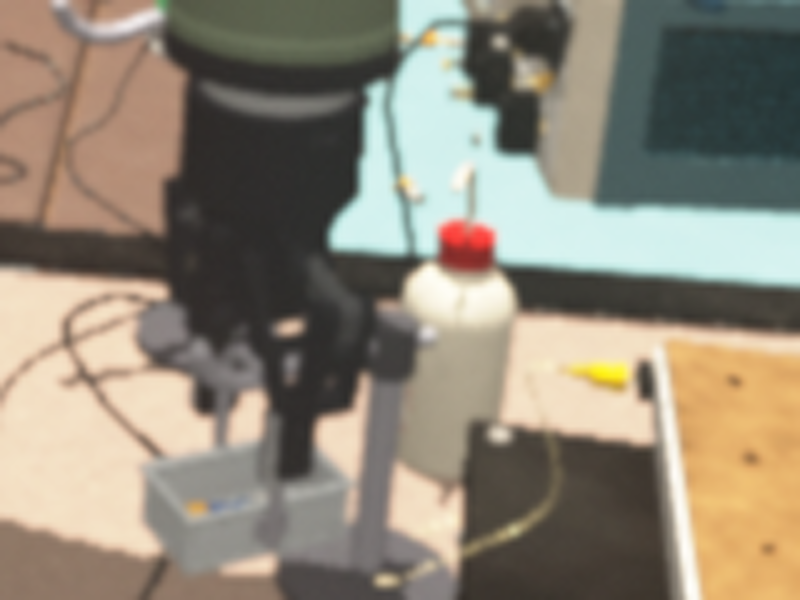

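The hook rod passes between the two legs, from (150,330) to (390,330), with the tray below it and the part inside. I'll lower further until the wrist is unloaded.

```bash
python3 -m inch '[[0,0,0.005,0,0,0,0.5],[0,0,0.01,0,0,0,0.5],[0,0,0.01,0,0,0,0.5]]' 50; python3 -m inch '[[0,0,0.005,0,0,0,0.5],[0,0,0.01,0,0,0,0.5],[0,0,0.01,0,0,0,0.5]]' 50;python3 -m inch '[[0,0,0.005,0,0,0,0.5],[0,0,0.01,0,0,0,0.5],[0,0,0.01,0,0,0,0.5]]' 50
```

```text
clock: 10.18
position: [0.5685, -0.3479, 0.1051]
tool_rot: [3.141, -0.001, 0.279]
force: [-3.4, 1.6, 11.4]
grip_width: 0.0546
finger_force: 54.6
clock: 10.55
position: [0.5688, -0.348, 0.1046]
tool_rot: [3.141, -0.002, 0.279]
force: [-9.9, 7.8, 33.2]
grip_width: 0.0543
finger_force: 56.4
clock: 10.92
position: [0.5695, -0.3485, 0.1041]
tool_rot: [3.139, -0.004, 0.279]
force: [-11.4, 8.2, 48.9]
grip_width: 0.0547
finger_force: 58.4
```

Contact was clear, so I'll back off to a light touch, open slowly and rise.

```bash
python3 -m inch '[[0,0,-0.022,0,0,0,0.5],[0,0,-0.022,0,0,0,0.5],[0,0,-0.022,0,0,0,0.66],[0,0,-0.022,0,0,0,0.7],[0,0,-0.022,0,0,0,0.75],[0,0,-0.022,0,0,0,0.85],[0,0,-0.022,0,0,0,0.85],[0,0,-0.022,0,0,0,0.9],[0,0,-0.022,0,0,0,0.9]]' 20
python3 - <<'E'
from h import *
rel((.568,-.347,.3))
w=cam("side");cv2.imwrite("pics/s5.png",cv2.resize(w["img"][180:300,260:420],(800,600),interpolation=2)[...,::-1])
E
```

```text
clock: 12.05
position: [0.5682, -0.3478, 0.1045]
tool_rot: [3.142, -0.0, 0.28]
force: [-0.4, -0.8, -0.1]
grip_width: 0.0772
finger_force: 0.0
pos [ 0.5682 -0.3478  0.1045] rot [ 3.142 -0.     0.28 ] yheading -74.0 q [ 0.36  0.76  0.15  1.6  -0.15  0.8  -0.71]
shift units [ 0.    -0.004 -0.977]
```

View pics/s5.png

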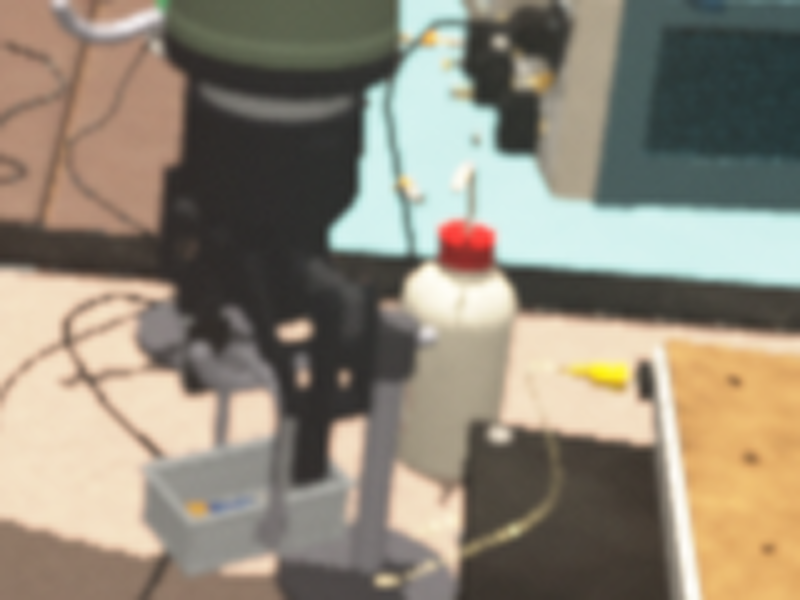

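The shallow caddy hangs on the low hook with the fingers clear of both legs at (210,380) and (290,440), and the blue part is inside. I'll rise and travel to the deep caddy.

```bash
python3 -m inch '[[0,0,-0.05,0,0,0,0.9],[0,0,-0.15,0,0,0,0.9],[0,0,-0.3,0,0,0,0.9],[0,0,-0.5,0,0,0,0.9],[0,0,-0.75,0,0,0,0.9],[0,0,-0.98,0,0,0,0.9],[0.03,-0.15,-0.98,0,0,0,1],[0.06,-0.35,-0.98,0,0,0,1],[0.1,-0.55,-0.98,0,0,0,1],[0.13,-0.75,-0.98,0,0,0,1],[0.163,-0.94,-0.98,0,0,0,1]]' 50
for i in 1; do python3 -m inch '[[0.04,-0.2,0,0,0,0,1],[0.08,-0.4,0,0,0,0,1],[0.11,-0.6,0,0,0,0,1],[0.14,-0.8,0,0,0,0,1],[0.163,-0.94,0,0,0,0,1]]'; done
python3 -m inch '[[0.04,-0.2,0,0,0,0,1],[0.08,-0.4,0,0,0,0,1],[0.11,-0.6,0,0,0,0,1],[0.14,-0.8,0,0,0,0,1],[0.163,-0.94,0,0,0,0.078,1],[0.163,-0.94,0,0,0,0.078,1]]'
python3 - <<'E'
from h import *
rel((.487,.409,.108))
w=cam("wrist");W=cloud(w).reshape(-1,3)
P=W[(W[:,2]>.09)&(W[:,2]<.16)&(np.abs(W[:,0]-.487)<.05)&(np.abs(W[:,1]-.409)<.05)]
print(len(P),P.mean(0),P.min(0),P.max(0))
if len(P)>5:print(np.degrees(np.arctan2(*cv2.fitLine(P[:,:2].astype(np.float32),2,0,.01,.01).ravel()[[1,0]])))
for f in("side","scene"):
    W=cloud(cam(f)).reshape(-1,3);P=W[(W[:,2]>.03)&(W[:,2]<.145)&(np.abs(W[:,0]-.567)<.05)&(np.abs(W[:,1]+.347)<.045)];print(f,np.percentile(P,[1,50,99],axis=0).round(3))
E
```

```text
clock: 13.48
position: [0.5474, -0.1568, 0.3021]
tool_rot: [3.141, -0.002, 0.28]
force: [0.5, 0.8, 0.0]
grip_width: 0.0857
finger_force: 0.0
clock: 14.1
position: [0.5268, 0.0334, 0.3021]
tool_rot: [-3.142, -0.002, 0.281]
force: [0.9, 0.2, -0.0]
grip_width: 0.0851
finger_force: 0.0
clock: 14.85
position: [0.506, 0.2234, 0.3017]
tool_rot: [-3.141, -0.001, 0.159]
force: [-0.2, -0.0, -0.0]
grip_width: 0.0854
finger_force: 0.0
pos [0.506  0.2234 0.3017] rot [-3.141e+00 -1.000e-03  1.590e-01] yheading -80.9 q [-0.56  0.35  0.05  1.73 -0.02  1.06 -1.92]
shift units [ 0.052 -0.93   0.969]
493 [0.48977608 0.40669617 0.12528474] [0.48161096 0.382805   0.09008848] [0.49610514 0.43680409 0.14139188]
-81.09754
side [[ 0.524 -0.38   0.047]
 [ 0.568 -0.355  0.07 ]
 [ 0.612 -0.32   0.139]]
scene [[ 0.525 -0.377  0.051]
 [ 0.566 -0.339  0.073]
 [ 0.612 -0.316  0.139]]
```

```bash
python3 -m inch '[[0.02,-0.2,0,0,0,0,1],[0.03,-0.4,0,0,0,0,1],[0.05,-0.6,0,0,0,0,1],[0.058,-0.8,0,0,0,0,1],[0.058,-0.933,0,0,0,0,1],[0.058,-0.933,0.15,0,0,0,1],[0.058,-0.933,0.35,0,0,0,1],[0.058,-0.933,0.55,0,0,0,1],[0.058,-0.933,0.75,0,0,0,1],[0.058,-0.933,0.9,0,0,0,1],[0.058,-0.933,0.978,0,0,0,1],[0.058,-0.933,0.978,0,0,0,1],[0.058,-0.933,0.978,0,0,0,0.75],[0.058,-0.933,0.978,0,0,0,0.65],[0.058,-0.933,0.978,0,0,0,0.5],[0.058,-0.933,0.978,0,0,0,0.5],[0.058,-0.933,0.978,0,0,0,0.5],[0.058,-0.933,0.978,0,0,0,0.5]]' 50
python3 -c "
from h import *
rel((.43,.2,.206))"
```

```text
clock: 17.25
position: [0.4894, 0.4084, 0.1065]
tool_rot: [-3.14, -0.002, 0.157]
force: [-0.9, 0.8, 9.5]
grip_width: 0.0547
finger_force: 50.9
pos [0.4894 0.4084 0.1065] rot [-3.14e+00 -2.00e-03  1.57e-01] yheading -81.0 q [-0.79  0.71 -0.    1.68  0.    0.76 -2.21]
shift units [-0.455  0.982 -0.5  ]
```

```bash
python3 -m inch '[[0,0,-0.05,0,0,0,0.5],[0,0,-0.15,0,0,0,0.5],[0,0,-0.28,0,0,0,0.5],[0,0,-0.41,0,0,0,0.5],[0,0,-0.51,0,0,0,0.5],[-0.02,0.08,-0.51,0,0,0,0.5],[-0.04,0.2,-0.51,0,0,0,0.5],[-0.07,0.32,-0.51,0,0,0,0.5],[-0.1,0.44,-0.51,0,0,0,0.5],[-0.12,0.56,-0.51,0,0,0,0.5],[-0.15,0.68,-0.51,0,0,0,0.5],[-0.17,0.8,-0.51,0,0,0,0.5],[-0.192,0.873,-0.51,0,0,0,0.5]]' 50
python3 -m inch '[[-0.03,0.12,0,0,0,0,0.5],[-0.06,0.25,0,0,0,0,0.5],[-0.09,0.38,0,0,0,0,0.5],[-0.12,0.51,0,0,0,0,0.5],[-0.14,0.64,0,0,0,0,0.5],[-0.17,0.77,0,0,0,0,0.5],[-0.192,0.873,0,0,0,0,0.5]]'
python3 -m inch '[[-0.03,0.12,0,0,0,0,0.5],[-0.06,0.25,0,0,0,-0.01,0.5],[-0.09,0.38,0,0,0,-0.022,0.5],[-0.12,0.51,0,0,0,-0.022,0.5],[-0.14,0.64,0,0,0,-0.022,0.5],[-0.17,0.75,0,0,0,-0.022,0.5],[-0.185,0.83,0,0,0,-0.022,0.5],[-0.192,0.873,0,0,0,-0.022,0.5],[-0.192,0.873,0,0,0,-0.022,0.5],[-0.192,0.873,0,0,0,-0.022,0.5]]'
python3 - <<'E'
from h import *
rel((.457,-.127,.2085));rel((.545,-.110,.2085))
w=cam("side");cv2.imwrite("pics/s6.png",cv2.resize(w["img"][120:300,200:440],(800,600),interpolation=2)[...,::-1])
P=cloud(w).reshape(-1,3);P=P[(P[:,2]>.06)&(P[:,2]<.19)&(np.abs(P[:,0]-.457)<.06)&(np.abs(P[:,1]+.127)<.06)]
T=P[P[:,2]<.18];print(len(T),np.percentile(T,[1,99],axis=0).round(4))
E
```

```text
clock: 18.88
position: [0.4781, 0.2271, 0.2069]
tool_rot: [3.141, 0.0, 0.156]
force: [-0.1, 0.5, -2.6]
grip_width: 0.0546
finger_force: 53.3
clock: 19.75
position: [0.4672, 0.0494, 0.2069]
tool_rot: [-3.142, -0.0, 0.157]
force: [0.2, 1.2, -2.4]
grip_width: 0.0547
finger_force: 53.3
clock: 21.0
position: [0.457, -0.1272, 0.2069]
tool_rot: [-3.141, -0.0, 0.192]
force: [-0.5, 0.5, -1.8]
grip_width: 0.0545
finger_force: 53.3
pos [ 0.457  -0.1272  0.2069] rot [-3.141 -0.     0.192] yheading -79.0 q [ 0.07  0.34  0.1   2.03 -0.05  0.77 -1.18]
shift units [ 0.    -0.001 -0.008]
pos [ 0.457  -0.1272  0.2069] rot [-3.141 -0.     0.192] yheading -79.0 q [ 0.07  0.34  0.1   2.03 -0.05  0.77 -1.18]
shift units [ 0.448 -0.001 -0.008]
1078 [[ 0.4128 -0.1579  0.0993]
 [ 0.4976 -0.1018  0.1745]]
```

View pics/s6.png

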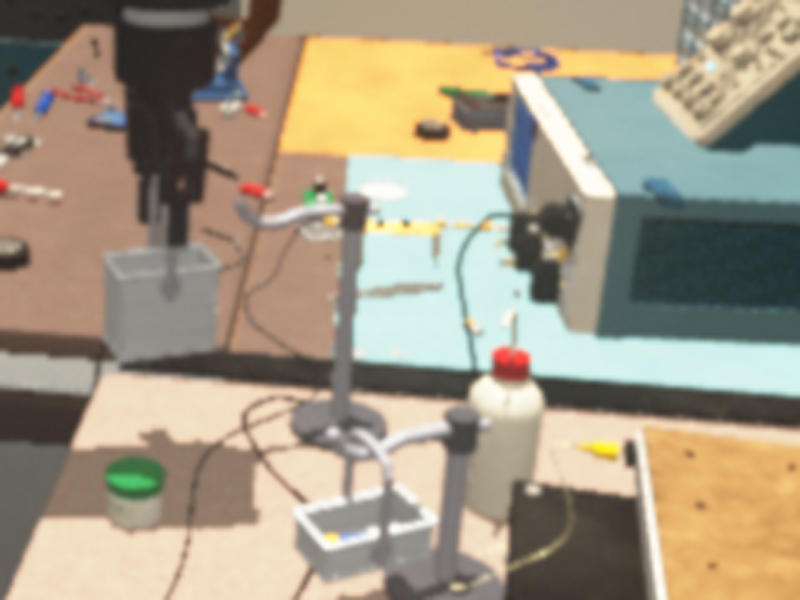

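The shallow caddy hangs level on the low hook at (365,530). The deep caddy at (160,300) is level before the tall hook tip at (245,210). Now inserting and lowering.

```bash
python3 -m inch '[[0.02,0,0,0,0,0,0.5],[0.08,0,0,0,0,0,0.5],[0.16,0,0,0,0,0,0.5],[0.24,0,0,0,0,0,0.5],[0.32,0,0,0,0,0,0.5],[0.4,0,0,0,0,0,0.5],[0.448,0,0,0,0,0,0.5],[0.448,0,0,0,0,0,0.5],[0.448,0,0.04,0,0,0,0.5],[0.448,0,0.08,0,0,0,0.5],[0.448,0,0.11,0,0,0,0.5],[0.448,0,0.135,0,0,0,0.5],[0.448,0,0.15,0,0,0,0.5],[0.448,0,0.15,0,0,0,0.5]]' 50
python3 -m inch '[[0,0,0.005,0,0,0,0.5],[0,0,0.01,0,0,0,0.5],[0,0,0.01,0,0,0,0.5]]'; python3 -m inch '[[0,0,0.005,0,0,0,0.5],[0,0,0.005,0,0,0,0.5]]'
```

```text
clock: 22.8
position: [0.5449, -0.1109, 0.1768]
tool_rot: [-3.142, 0.0, 0.192]
force: [-0.0, -0.6, -2.6]
grip_width: 0.0545
finger_force: 53.2
clock: 23.18
position: [0.5449, -0.1109, 0.1749]
tool_rot: [3.142, 0.0, 0.192]
force: [1.2, 0.7, -2.9]
grip_width: 0.0543
finger_force: 53.2
clock: 23.42
position: [0.5449, -0.1109, 0.1738]
tool_rot: [-3.142, 0.0, 0.192]
force: [1.1, 1.0, -2.6]
grip_width: 0.0547
finger_force: 53.2
```

```bash
python3 -m inch '[[0,0,0.005,0,0,0,0.5],[0,0,0.005,0,0,0,0.5],[0,0,0.005,0,0,0,0.5]]';python3 -m inch '[[0,0,0.005,0,0,0,0.5],[0,0,0.005,0,0,0,0.5],[0,0,0.005,0,0,0,0.5]]'; python3 -m inch '[[0,0,0.005,0,0,0,0.5],[0,0,0.005,0,0,0,0.5],[0,0,0.005,0,0,0,0.5]]'
```

```text
clock: 23.8
position: [0.545, -0.1109, 0.173]
tool_rot: [3.142, -0.0, 0.192]
force: [-1.6, 0.0, 1.6]
grip_width: 0.0544
finger_force: 53.6
clock: 24.18
position: [0.5452, -0.1109, 0.1726]
tool_rot: [3.141, -0.001, 0.192]
force: [-4.2, 0.2, 14.7]
grip_width: 0.0544
finger_force: 54.8
clock: 24.55
position: [0.5454, -0.1109, 0.1723]
tool_rot: [3.141, -0.002, 0.191]
force: [-8.1, 1.8, 26.8]
grip_width: 0.0544
finger_force: 55.7
```

```bash
python3 -m inch '[[0,0,-0.012,0,0,0,0.5],[0,0,-0.012,0,0,0,0.5],[0,0,-0.012,0,0,0,0.66],[0,0,-0.012,0,0,0,0.7],[0,0,-0.012,0,0,0,0.75],[0,0,-0.012,0,0,0,0.85],[0,0,-0.012,0,0,0,0.85],[0,0,-0.012,0,0,0,0.9],[0,0,-0.012,0,0,0,0.9]]' 20
python3 -m inch '[[0,0,-0.05,0,0,0,0.9],[0,0,-0.15,0,0,0,0.9],[0,0,-0.3,0,0,0,0.9],[0,0,-0.5,0,0,0,0.9],[0,0,-0.7,0,0,0,0.9],[0,0,-0.8,0,0,0,0.9],[0,0,-0.8,0,0,0,0.9],[0,0,-0.8,0,0,0,0.9],[0,0,-0.8,0,0,0,0.9],[0,0,-0.8,0,0,0,0.9],[0,0,-0.8,0,0,0,0.9],[0,0,-0.8,0,0,0,0.9]]'
python3 - <<'E'
from h import *
w=cam("side");cv2.imwrite("pics/s7.png",cv2.resize(w["img"][120:300,200:440],(800,600),interpolation=2)[...,::-1])
for n,c,z in(("deep",(.545,-.11),(.03,.215)),("shal",(.568,-.347),(.03,.145))):
  for k in(w,cam("scene")):
    P=cloud(k).reshape(-1,3);P=P[(P[:,2]>z[0])&(P[:,2]<z[1])&(np.abs(P[:,0]-c[0])<.05)&(np.abs(P[:,1]-c[1])<.05)];print(n,np.percentile(P,[1,50,99],axis=0).round(3).tolist())
E
```

```text
clock: 25.68
position: [0.5449, -0.1108, 0.1733]
tool_rot: [-3.142, 0.0, 0.192]
force: [-0.2, -0.5, 0.2]
grip_width: 0.0769
finger_force: 0.0
clock: 27.18
position: [0.5449, -0.1109, 0.3332]
tool_rot: [-3.142, 0.0, 0.192]
force: [0.5, -0.7, 0.5]
grip_width: 0.077
finger_force: 0.0
deep [[0.5, -0.141, 0.066], [0.542, -0.128, 0.12], [0.587, -0.085, 0.206]]
deep [[0.499, -0.136, 0.07], [0.538, -0.095, 0.123], [0.586, -0.079, 0.209]]
shal [[0.525, -0.38, 0.047], [0.568, -0.355, 0.07], [0.612, -0.319, 0.14]]
shal [[0.523, -0.376, 0.051], [0.566, -0.338, 0.074], [0.612, -0.314, 0.139]]
```

View pics/s7.png

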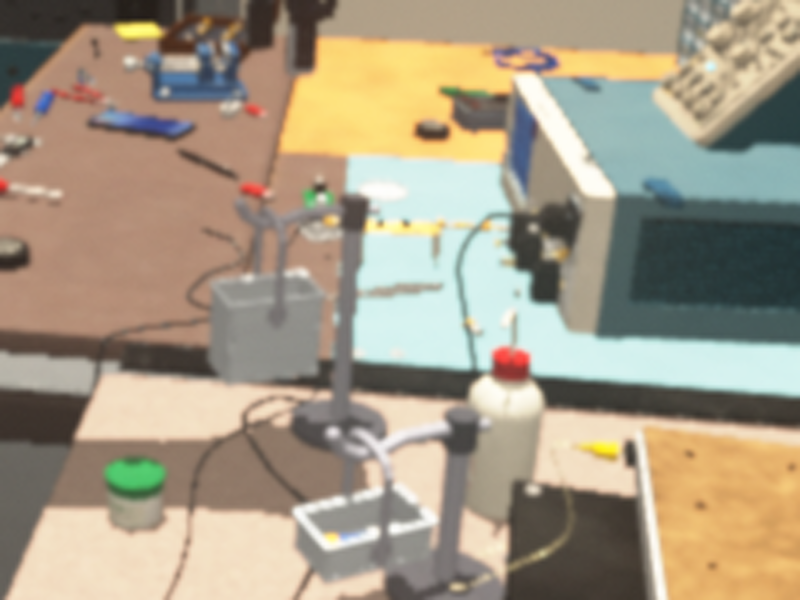

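Both caddies hang level in their hook dips: deep at (265,325), shallow at (365,530). The gripper is clear, and the jar and bottle have not moved. I'll let it settle briefly, then hand in.

```bash
python3 -m inch '[[0,0,0,0,0,0,0.9],[0,0,0,0,0,0,0.9],[0,0,0,0,0,0,0.9],[0,0,0,0,0,0,0.9],[0,0,0,0,0,0,0.9],[0,0,0,0,0,0,0.9],[0,0,0,0,0,0,0.9],[0,0,0,0,0,0,0.9],[0,0,0,0,0,0,0.9],[0,0,0,0,0,0,0.9],[0,0,0,0,0,0,0.9],[0,0,0,0,0,0,0.9],[0,0,0,0,0,0,0.9],[0,0,0,0,0,0,0.9],[0,0,0,0,0,0,0.9],[0,0,0,0,0,0,0.9]]'; python3 -c "
from workcell import bot
print(bot.job_done())"
```

```text
clock: 29.32
position: [0.5449, -0.1109, 0.3333]
tool_rot: [3.142, -0.0, 0.192]
force: [-0.6, -0.7, 0.4]
grip_width: 0.077
finger_force: 0.0
the job is handed in; nothing more can be done
None
```

Job handed in at about 29 s with the deep caddy hanging level on the tall hook and the shallow one on the low hook; the wash bottle, jar and tape look undisturbed, the DC block is visible in its tray, but I never saw the attenuator inside the deep one, and the hand-in gave no verdict.

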